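# Locate and clamp a unit in the button test fixture

### The arm

A 6-joint arm with a two-finger parallel gripper is mounted at the origin on the work surface. World frame = base frame: x ahead of the robot, y to its left, z up, the work surface at z = 0. Lengths are in m, angles in rad, forces in N, time in s.
With the tool pointing down it reaches from about 0.3 to 0.775 m from the base axis. Payload 14.6 kg.
Tool frame: the origin (TCP) lies on the centre line of the jaws, within the pads' length; the fingertips stand ctrl.tcp_to_tips ahead of it and the grasp point (between the pads) lies 2 mm behind it (ctrl.tcp_to_tips is the distance from the TCP to the fingertips, in m); z points along the fingers, y is the line along which they close (so a half turn about z gives the same grasp; the last joint's range is limited). The gripper opens to 94 mm and grips with 3 to 60 N. Pads are 16 mm wide; open, the fingers measure 119 mm over their backs; the gripper's body (75 mm by 177 mm) begins 78 mm behind the grasp point.
Start: joints at [-1.37, 0.3, 1.521, -0, 1.321, -0.067], TCP at [0.146, -0.53, 0.222] pointing down, gripper open.
Joint ranges: [-3.03, 3.03], [-0.79, 2.21], [0.23, 2.52], [-1.04, 4.18], [0, 3.07], [-2.55, 2.55]. Speed limits (rad/s): [2.22, 2.22, 2.57, 3.14, 3.14, 3.14].

### API

Orientations are given as [roll, pitch, yaw] about the fixed x, y, z axes, in that order (R = Rz(yaw) Ry(pitch) Rx(roll)).
In Python, from station import telemetry, viewer, hand_in, ctrl gives the robot as it stands.
- The arm moves only by the tool step_arm, never from a script. Its argument "plan" is a list of rows, each an object of numbers: "dx", "dy", "dz": the shift along the tool's x, y, z scaled (see below); "rx", "ry", "rz": the turn, a rotation vector about the tool's x, y, z scaled (see below); "claw": the closure, from 0 (fully open) to 1 (shut). In form: [{"dx": .., "dy": .., "dz": .., "rx": .., "ry": .., "rz": .., "claw": ..}, ...]. A call has 1 to 10 rows; each row shifts and turns the commanded pose from where the row before left it, along the tool's axes as they then stand; what a row does not reach is not made up. The controller multiplies each number of a shift by 0.1 m and each number of a turn by 90 degrees. A row lasts 1/10 s, in which the tool goes at most 50 mm and 8.59 degrees, less where a joint would pass 70% of its speed; a pose out of reach is approached as far as the arm can. A call with a number of a shift or a turn outside -1 to 1 is refused whole. A call with a gripper value outside its range is refused whole. The fingers move at their own pace and stop on an object; "grip_force" is the grip in N (left out, the last holds). Time passes only in rows, so rows that do not move let the fingers close. It gives the time, the measured TCP pose, the force, the opening and the grip force at its end, in the units of the state.
- telemetry.get_obs(): the state, without advancing time (a new reading comes with each control period).
- viewer.camera(name): name is "scene" or "side" or "wrist"; returns a dict with "img" (384x512x3 uint8, red, green, blue), "z_map" (384x512 float32, m along the optical axis (not along the pixel's ray), 0 where there is no reading), "fx", "fy", "cx", "cy" (pixels), "R" (3x3) and "t" (3): a world point X has camera coordinates R X + t; the wrist camera has in their place "tool_from_camera" (4x4, takes a point from camera to tool coordinates, whose origin is the TCP and whose axes are the flange's). Camera axes: x right, y down, z forward; pixel columns grow to the right and rows downward; lengths in m; the calibration is good to about 2 mm. A picture is of the moment at which its call begins: read the wrist's pose just before it.
- hand_in(): hands the job in; it is judged then, once.
Trained networks look in a picture, given as the dict that the camera call returned (one of the last four; its "shot" number tells which), for a name from the list of things; names that differ only in an ending like _2 or _b are one class to them, and where a whole thing is asked for, a point or a joint stands for the part that bears it (a point fixed in the world has none). Each returns a list of dicts, best first, with "score" (0 to 1); they miss things now and then, are a little off and sometimes report something else, mostly with a low value. They report only what shows in the picture. A call takes as long as a camera call. They do not tell look-alikes from the thing itself.
- viewer.recognise(target, picture): "rect" ([left, top, right, bottom] in pixels, round what is visible of it).
The state is a dict: "time_s": time; "qpos": joint angles; "joint_vel": joint speeds; "tau": joint torques, N m; "ee_pos": TCP position; "eef_rot": TCP orientation; "force": force on the tool from outside, world axes, zero at the start; "moment": the same for the moment, N m; "grip_width": finger opening in m; "grip_force": force on a finger pad.
Only numpy, scipy, OpenCV 4.12 (cv2) and the standard library are available. Lean on these libraries where they do the work, as an engineer would, in place of code of your own. Each camera call takes 0.05 s, during which the arm holds its last target. There are 200 camera calls.

### The job

Slide the spring-return pusher to the end of its stroke so that the white unit is home against its two stop pins, and let the pusher spring back. Then tighten the clamp nut at the bottom of the tower's bore, clockwise until it comes up tight, with the T-handle key that stands there not yet seated on the nut. Finish with the key standing upright in the blue holder, the unit still home and the other things left where they are.

Things in the scene. Friction and masses are not known exactly. Their poses are not given: they have to be found in the camera images.
- fixture: Ivory printed test fixture screwed to the bench. Base plate 160 (x) x 400 (y) x 12 mm; origin on the bench under the unit's home, plate from y -220 to +180 mm, z up. Along its y: pusher tab at -195, aluminium bearing block (50 wide, top 46 mm above the bench) -150 to -120, unit at home -75 to +75, two steel stop pins at +75, clamp tower 80 x 80 mm at +83 to +163, top 112 mm above the bench
- unit_home (a point): where the origin of the unit belongs, on the top of the base plate (12 mm above the bench). Axes as the fixture's. At home the unit's +y face touches the two stop pins, and the tower's jaw laps 11 mm over that edge, 3 mm above its lid (jaw 47 to 67 mm above the bench)
- unit: The unit under test: white box 110 (x) x 150 (y) x 32 mm high, 0.3 to 0.65 kg, black pads and round buttons on top, loose on the base plate between two low side guides. Origin in the middle of its underside, z up. It starts 10 to 22 mm short of home, towards the fixture's -y
- pusher (a joint): stroke of the spring-return pusher, m: 0 at rest, 0.030 at the hard end of its stroke, towards the fixture's +y; its green pad then holds the unit home. Spring 2.6 N at rest rising to 6.5 N at the end, plus up to 6 N to slide the unit along. Let go, it springs back to 0 and leaves the unit where it is
- pusher_tab (a point): middle of the rear (-y) face of the pusher's upright red tab, where to push; it moves with the pusher. 64 mm above the bench; the tab is 44 wide (x), 14 thick (y), top edge 81 mm above the bench, free air behind it. Axes as the fixture's
- clamp_nut (a joint): turn of the brass hex nut at the bottom of the tower's bore, rad: grows clockwise seen from above, starts at 0 to 0.27, comes tight against a hard stop at 2.4. About 0.35 N m turns it, either way. 30 mm across flats, chamfered top; at value 0 two corners point along the fixture's x. A seated key has 7 degrees of slack either way on it and binds while twisted hard
- bore_floor (a point): bottom of the tower's round upright bore, on its axis, 12 mm above the bench. Bore 47 mm wide, mouth 100 mm above this point. The nut stands on a 3 mm washer here, its top 19 mm above this point. Axes as the fixture's
- key: T-handle socket key, steel, 194 mm long, 0.4 kg. Origin in the middle of the socket's lower rim, z along the shaft to the handle. Round 42 mm socket on the lowest 45 mm, 14 mm shaft, black 42 mm centring sleeve at 62 to 86 mm, T-bar at the top. Socket cavity six-sided, 32 mm across flats, 24 mm deep, two corners along the key's x
- key_bar (a point): middle of the key's T-bar, 187 mm above the key's origin; the bar is 120 mm long along x, 14 x 14 mm, red ends. At the start the key stands in the bore, its rim on the nut's chamfered corners, 14 to 46 degrees out of step. Turned until the sides match (within about 7 degrees) it drops some 14 mm of its own weight, rim on the washer
- holder: blue key holder: upright round cup on a 100 x 100 x 8 mm foot fixed to the bench; cup 64 mm wide inside, rim 78 mm above the bench. Origin on the bench on the cup's axis
- holder_in (a point): middle of the holder's inner floor, 8 mm above the bench; the key's rim is to stand here
- regulator: bystander: small pressure regulator with gauge, 55 x 55 mm foot, 92 mm high, black knob on top. Origin under its middle
- fittings_bin: bystander: blue open bin of brass fittings, 100 x 140 x 50 mm. Origin under its middle
- spare_cylinder: bystander: spare air cylinder lying down, about 160 mm long, 27 mm thick. Origin under its middle
Mind the look-alikes: they are no part of the job. Of the things shaped like the unit, the white one is meant.

How it is judged:
On the way, in this order (a step that is already met when the one before it is completed fails the run):
1. the pusher is taken to the end of its stroke and the unit is home against the pins (value of joint pusher above 0.0275 m and y of unit in the frame of fixture above -0.003 m), for 0.05 s.
2. the pusher is let go and has sprung back, the unit staying home (value of joint pusher below 0.003 m and y of unit in the frame of fixture above -0.003 m), for 0.2 s.
3. the clamp nut is turned up tight with the unit home (value of joint clamp_nut above 2.28 rad and y of unit in the frame of fixture above -0.003 m), for 0.2 s.
At the end, for the whole second after the job is handed in: The pusher is back at rest (within 3 mm), the unit lies home within 3 mm of the stop pins and flat on the base plate, the clamp nut is within 0.12 rad of its stop, and the key stands released and at rest in the holder, upright within 0.2 rad, its rim on the cup's floor (all of step 3 and value of joint pusher below 0.003 m and z of unit in the frame of fixture below 0.015 m and horizontal distance between key and holder_in below 0.018 m and z of key in the frame of holder_in below 0.006 m and angle between key's own z axis and vertical below 0.2 rad and linear speed of key below 0.03 m/s); the robot touches nothing.
It fails at once if the regulator, the bin or the spare cylinder is shoved more than 25 mm (distance of any of regulator, fittings_bin, spare_cylinder from where it was at the start of the episode above 0.025 m).
It fails at once if the key falls over (angle between key's own z axis and vertical above 0.8 rad).
It fails at once if the unit is lifted out of its place (z of unit in the frame of fixture above 0.035 m).
It also fails if it takes over 64 s, if anything falls off the work surface, if the arm or the gripper's body presses on something with over 40 N, if the wrist force passes 120 N, or if a joint passes its speed limit or range.

## Working session

There is one attempt and no reset: what is moved stays moved. The work goes in short steps, Python scripts to look and compute and a tool call to move; the robot and the scene stay as the last step left them, time stands still between calls to the robot, and variables do not carry over. Pictures are saved under pics/ and viewed, at most 10 in all, crops included, and the job is handed in when it is done.

Besides the shell and the picture viewer there is one more tool, called after "Call:" as name(argument=value, ...) on one line, values as JSON. step_arm: Moves the arm, as the interface text tells. Shifts and turns lie within -1 to 1; 1 stands for 0.1 m of shift or 90 degrees of turn. Its arguments: {"type":"object","properties":{"plan":{"type":"array"},"grip_force":{"type":"number"}},"required":["plan"]}

```bash
mkdir -p pics; ls
cat > h.py <<'E'
import numpy as np, cv2
from station import telemetry, viewer, hand_in, ctrl
def save(c,name): cv2.imwrite('pics/'+name,c['img'][:,:,::-1])
def cloud(c):
    z=c['z_map']; v,u=np.mgrid[:z.shape[0],:z.shape[1]]
    P=np.dstack([(u-c['cx'])/c['fx']*z,(v-c['cy'])/c['fy']*z,z])
    if 'R' in c: W=(P-c['t'])@c['R']
    else:
        T=c['tool_from_camera']; W=P@T[:3,:3].T+T[:3,3]
    W[z==0]=np.nan
    return W
def proj(c,X):
    p=c['R']@np.array(X)+c['t']; return p[0]/p[2]*c['fx']+c['cx'],p[1]/p[2]*c['fy']+c['cy']
E
python3 - <<'E'
from h import *
o=telemetry.get_obs(); print(o, ctrl.tcp_to_tips)
a=viewer.camera('scene'); b=viewer.camera('side')
cv2.imwrite('pics/a.png',np.vstack([a['img'],b['img']])[:,:,::-1][:, :])
im=np.hstack([a['img'],b['img']])[:,:,::-1]; cv2.imwrite('pics/ab.png',cv2.resize(im,(800,300)))
save(a,'s.png');save(b,'d.png')
for n,c in(('scene',a),('side',b)):
    W=cloud(c)
    for t in ['unit','key','key_bar','holder','pusher_tab','fixture','regulator','fittings_bin','spare_cylinder']:
        for r in viewer.recognise(t,c)[:3]:
            l=r['rect']; u,v=int((l[0]+l[2])/2),int((l[1]+l[3])/2)
            print(n,t,round(r['score'],2),np.round(l),W[v,u].round(3))
E
```

```text
pics
{'time_s': 0.0, 'qpos': array([-1.36958551e+00,  3.00470600e-01,  1.52159306e+00,  9.47649101e-06,
        1.32071997e+00, -6.65875469e-02]), 'joint_vel': array([-7.59914966e-04, -3.94152474e-04,  1.07050211e-03, -8.53158233e-04,
        4.56331846e-04, -6.49099669e-05]), 'tau': array([-2.85621798e-03, -5.31816173e+01, -3.52744102e+01,  7.07436260e-02,
        2.43473402e-02, -5.43537840e-05]), 'ee_pos': array([ 0.14549021, -0.53014536,  0.22188153]), 'eef_rot': array([-3.14040493e+00, -8.84039281e-05,  2.67795960e-01]), 'force': array([-0.14748971, -0.6025043 ,  0.84595238]), 'moment': array([ 0.0176306,  0.0380316, -0.0174798]), 'grip_force': 0.0, 'grip_width': 0.0941154809026615} 0.017
scene unit 0.72 [112. 136. 178. 188.] [ 0.708 -0.3    0.035]
scene unit 0.66 [220. 195. 292. 260.] [0.561 0.033 0.042]
scene unit 0.55 [262.  93. 302. 134.] [ 0.286 -0.261  0.032]
scene key 0.84 [284. 199. 316. 258.] [0.54  0.168 0.221]
scene key_bar 0.65 [286. 205. 311. 258.] [0.546 0.173 0.222]
scene holder 0.79 [194.  97. 236. 140.] [ 0.477 -0.322  0.061]
scene pusher_tab 0.87 [199. 168. 234
[... 537 characters left out ...]
0.563 0.031 0.045]
side unit 0.79 [335. 174. 378. 220.] [ 0.31  -0.234  0.035]
side unit 0.69 [214. 209. 261. 261.] [0.537 0.041 0.042]
side key 0.83 [179. 204. 243. 250.] [0.532 0.166 0.175]
side key_bar 0.88 [186. 208. 243. 258.] [0.525 0.165 0.157]
side key_bar 0.44 [243. 173. 262. 211.] [ 0.581 -0.138  0.035]
side holder 0.6 [296. 142. 341. 185.] [ 0.451 -0.322  0.052]
side pusher_tab 0.94 [244. 170. 264. 205.] [ 0.581 -0.144  0.044]
side fixture 0.59 [175. 170. 280. 305.] [0.518 0.124 0.113]
side regulator 0.82 [205. 310. 245. 358.] [0.425 0.311 0.061]
side spare_cylinder 0.74 [161. 175. 207. 198.] [ 0.781 -0.093  0.019]
side spare_cylinder 0.27 [178. 205. 239. 252.] [0.63  0.026 0.013]
```

Run:
```python
import cv2
s=cv2.imread('pics/s.png'); cv2.imwrite('pics/s2.png',cv2.resize(s[80:360,90:390],None,fx=2.14,fy=2.14,interpolation=cv2.INTER_CUBIC))
d=cv2.imread('pics/d.png'); cv2.imwrite('pics/d2.png',cv2.resize(d[130:370,140:400],None,fx=2.4,fy=2.4,interpolation=cv2.INTER_CUBIC))
```

```text
(no output)
```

View pics/s2.png

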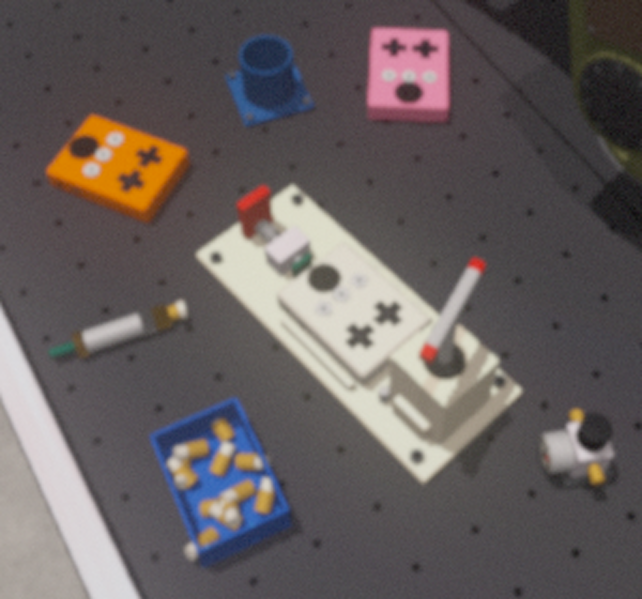

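View pics/d2.png

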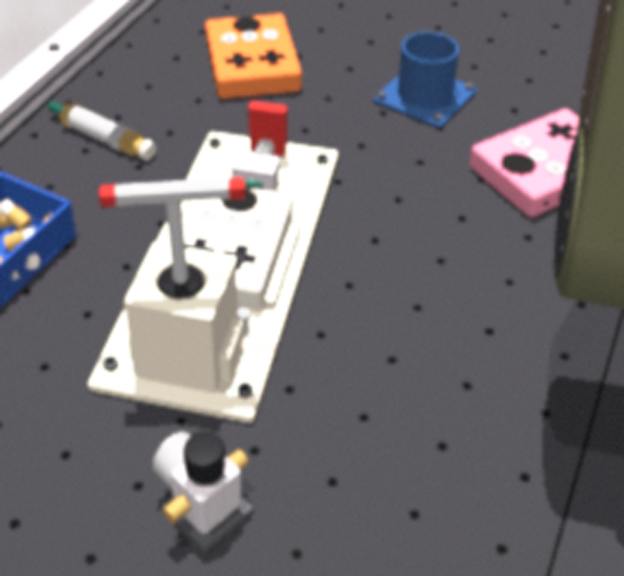

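The white unit is at scene px (256,228). Its look-alikes are orange at (145,162) and pink at (282,113), and I'm leaving both alone. There is one red tab at (209,178), one T-key at (300,230) and one blue cup at (215,118). The blue bin at (193,305) is a bystander. Next I'll fit the poses from depth.

```bash
cat >> h.py <<'E'
def rect(P):
    r=cv2.minAreaRect((P[:,:2]*1000).astype(np.float32)); return np.array(r[0]).round(1),np.array(r[1]).round(1),round(r[2],1)
E
python3 - <<'E'
from h import *
cs=[viewer.camera('scene'),viewer.camera('side')]
import pickle; pickle.dump(cs,open('cs.pkl','wb'))
for c in cs:
    W=cloud(c); I=c['img'].astype(int); hsv=cv2.cvtColor(c['img'],cv2.COLOR_RGB2HSV)
    x,y,z=W[...,0],W[...,1],W[...,2]
    ivory=(I.min(2)>110)
    reg=(x>.42)&(x<.74)&(y>-.22)&(y<.27)
    for nm,lo,hi in(('plate',.006,.018),('lid',.039,.049),('towertop',.106,.118),('bar',.205,.24)):
        m=reg&(z>lo)&(z<hi)&(ivory if nm!='bar' else True)
        k=cv2.erode(m.astype(np.uint8),np.ones((2,2)))>0 if nm!='bar' else m
        n,l,st,_=cv2.connectedComponentsWithStats(m.astype(np.uint8))
        if n<2: continue
        m=l==1+st[1:,4].argmax(); P=W[m]; print(nm,len(P),rect(P),'med',np.median(P,0).round(4))
    red=((hsv[...,0]<6)|(hsv[...,0]>174))&(hsv[...,1]>170)
    m=red&reg&(y<-.08)&(z>.02); P=W[m]; print('tab',len(P),P.mean(0).round(4),P.min(0).round(3),P.max(0).round(3)); 
    m=red&reg&(y>.05)&(z>.18)
    n,l,st,_=cv2.connectedComponentsWithStats(m.astype(np.uint8))
    for i in range(1,n):
        if st[i,4]>5: print('redend',st[i,4],np.median(W[l==i],0).round(4))
    m=(x>.35)&(x<.58)&(y>-.42)&(y<-.22)&(z>.072)&(z<.084); P=W[m]
    A=np.c_[2*P[:,:2],np.ones(len(P))]; s=np.linalg.lstsq(A,(P[:,:2]**2).sum(1),rcond=None)[0]
    print('cup',len(P),s[:2].round(4),np.sqrt(s[2]+s[:2]@s[:2]).round(4),P[:,:2].min(0),P[:,:2].max(0))
E
```

```text
plate 2583 (array([558.8,  21.2]), array([161.1, 401.1]), 11.7) med [0.6076 0.0911 0.0115]
lid 1998 (array([556.8,  23.4]), array([110.3, 151.1]), 11.2) med [0.5574 0.0273 0.0435]
towertop 756 (array([528.7, 161.4]), array([82.9, 81.9]), 10.9) med [0.5402 0.1738 0.1114]
bar 401 (array([530.9, 162. ]), array([122.8,  14.9]), 29.7) med [0.5343 0.1651 0.2212]
tab 73 [ 0.592  -0.1486  0.0796] [ 0.572 -0.157  0.072] [ 0.611 -0.139  0.085]
redend 19 [0.4819 0.1336 0.2226]
redend 14 [0.5771 0.1901 0.2221]
cup 118 [ 0.4636 -0.3525] 0.0339 [ 0.42785905 -0.38914155] [ 0.49907855 -0.31713531]
plate 2188 (array([554.2,  20.4]), array([160.1, 402.6]), 11.1) med [0.5021 0.132  0.0122]
lid 1088 (array([553.6,  21.2]), array([109. , 151.2]), 11.6) med [0.5383 0.017  0.0445]
towertop 796 (array([527.5, 160.3]), array([81.8, 84. ]), 11.7) med [0.5213 0.1698 0.112 ]
bar 526 (array([529.2, 161.1]), array([120.7,  19.1]), 30.1) med [0.5273 0.1641 0.2205]
tab 209 [ 0.586  -0.1466  0.0613] [ 0.566 -0.155  0.021] [ 0.61  -0.14   0.085]
redend 26 [0.4785 0.1381 0.2203]
redend 27 [0.5746 0.1915 0.2203]
cup 118 [ 0.4605 -0.3541] 0.034 [ 0.4258637  -0.39006234] [ 0.49451225 -0.31606607]
```

Both views agree with the given sizes. The fixture origin is about (0.5526, 0.0404) with yaw 11.3°, and the unit is 18 mm short. The bore axis is about (0.5285, 0.161), the bar is at 30° and the holder is at (0.462, -0.353). First I'll move behind the tab with closed fingers.

Call:
step_arm(plan=[{"rz": 0.045, "claw": 1}, {"dx": 0.365, "dy": -0.186, "claw": 1}, {"dx": 0.365, "dy": -0.186, "claw": 1}, {"dx": 0.365, "dy": -0.186, "claw": 1}, {"dx": 0.365, "dy": -0.186, "claw": 1}, {"dx": 0.365, "dy": -0.186, "claw": 1}, {"dx": 0.365, "dy": -0.186, "claw": 1}, {"dx": 0.365, "dy": -0.186, "claw": 1}, {"dx": 0.365, "dy": -0.186, "claw": 1}, {"dx": 0.365, "dy": -0.186, "claw": 1}], grip_force=30)

```text
$.plan[0]: bad value
```

Call:
step_arm(plan=[{"dx": 0, "dy": 0, "dz": 0, "rx": 0, "ry": 0, "rz": 0.045, "claw": 1}, {"dx": 0.365, "dy": -0.186, "dz": 0, "rx": 0, "ry": 0, "rz": 0, "claw": 1}, {"dx": 0.365, "dy": -0.186, "dz": 0, "rx": 0, "ry": 0, "rz": 0, "claw": 1}, {"dx": 0.365, "dy": -0.186, "dz": 0, "rx": 0, "ry": 0, "rz": 0, "claw": 1}, {"dx": 0.365, "dy": -0.186, "dz": 0, "rx": 0, "ry": 0, "rz": 0, "claw": 1}, {"dx": 0.365, "dy": -0.186, "dz": 0, "rx": 0, "ry": 0, "rz": 0, "claw": 1}, {"dx": 0.365, "dy": -0.186, "dz": 0, "rx": 0, "ry": 0, "rz": 0, "claw": 1}, {"dx": 0.365, "dy": -0.186, "dz": 0, "rx": 0, "ry": 0, "rz": 0, "claw": 1}, {"dx": 0.365, "dy": -0.186, "dz": 0, "rx": 0, "ry": 0, "rz": 0, "claw": 1}, {"dx": 0.365, "dy": -0.186, "dz": 0, "rx": 0, "ry": 0, "rz": 0, "claw": 1}], grip_force=30)

```text
time_s: 2.1
ee_pos: [0.4361, -0.3006, 0.2226]
eef_rot: [3.141, -0.0, 0.197]
force: [0.4, -0.0, 1.3]
grip_width: 0.0175
grip_force: 0.0
```

Call:
step_arm(plan=[{"dx": 0.362, "dy": -0.183, "dz": 0, "rx": 0, "ry": 0, "rz": 0, "claw": 1}, {"dx": 0.362, "dy": -0.183, "dz": 0, "rx": 0, "ry": 0, "rz": 0, "claw": 1}, {"dx": 0.362, "dy": -0.183, "dz": 0, "rx": 0, "ry": 0, "rz": 0, "claw": 1}, {"dx": 0.362, "dy": -0.183, "dz": 0, "rx": 0, "ry": 0, "rz": 0, "claw": 1}, {"dx": 0.362, "dy": -0.183, "dz": 0, "rx": 0, "ry": 0, "rz": 0, "claw": 1}, {"dx": 0, "dy": 0, "dz": 0.375, "rx": 0, "ry": 0, "rz": 0, "claw": 1}, {"dx": 0, "dy": 0, "dz": 0.375, "rx": 0, "ry": 0, "rz": 0, "claw": 1}, {"dx": 0, "dy": 0, "dz": 0.375, "rx": 0, "ry": 0, "rz": 0, "claw": 1}, {"dx": 0, "dy": 0, "dz": 0.375, "rx": 0, "ry": 0, "rz": 0, "claw": 1}, {"dx": 0, "dy": 0, "dz": 0, "rx": 0, "ry": 0, "rz": 0, "claw": 1}])

```text
time_s: 3.1
ee_pos: [0.5921, -0.1759, 0.0676]
eef_rot: [-3.137, 0.007, 0.197]
force: [-0.8, 0.3, 0.1]
grip_width: 0.0005
grip_force: 0.0
```

Call:
step_arm(plan=[{"dx": 0, "dy": -0.08, "dz": 0, "rx": 0, "ry": 0, "rz": 0, "claw": 1}, {"dx": 0, "dy": -0.08, "dz": 0, "rx": 0, "ry": 0, "rz": 0, "claw": 1}, {"dx": 0, "dy": -0.06, "dz": 0, "rx": 0, "ry": 0, "rz": 0, "claw": 1}, {"dx": 0, "dy": -0.06, "dz": 0, "rx": 0, "ry": 0, "rz": 0, "claw": 1}, {"dx": 0, "dy": -0.05, "dz": 0, "rx": 0, "ry": 0, "rz": 0, "claw": 1}, {"dx": 0, "dy": -0.05, "dz": 0, "rx": 0, "ry": 0, "rz": 0, "claw": 1}])

```text
time_s: 3.7
ee_pos: [0.5881, -0.1407, 0.0748]
eef_rot: [3.137, -0.004, 0.197]
force: [8.6, -47.1, -11.0]
grip_width: 0.0005
grip_force: 24.0
```

Call:
step_arm(plan=[{"dx": 0, "dy": -0.02, "dz": 0, "rx": 0, "ry": 0, "rz": 0, "claw": 1}, {"dx": 0, "dy": -0.02, "dz": 0, "rx": 0, "ry": 0, "rz": 0, "claw": 1}])

```text
time_s: 3.9
ee_pos: [0.588, -0.1407, 0.075]
eef_rot: [3.13, -0.005, 0.197]
force: [11.6, -50.1, -15.7]
grip_width: 0.0004
grip_force: 25.7
```

```bash
cat >> h.py <<'E'
def fix(P): # world mm -> fixture mm
    d=np.asarray(P)-np.array([552.6,40.4]); a=np.radians(11.3); return np.array([d@[np.cos(a),np.sin(a)],d@[-np.sin(a),np.cos(a)]]).round(1)
def look(w='scene'):
    c=viewer.camera(w); W=cloud(c); I=c['img'].astype(int); hsv=cv2.cvtColor(c['img'],cv2.COLOR_RGB2HSV)
    x,y,z=W[...,0],W[...,1],W[...,2]; reg=(x>.42)&(x<.74)&(y>-.22)&(y<.27)
    for nm,lo,hi in(('lid',.039,.049),('bar',.19,.24)):
        m=reg&(z>lo)&(z<hi)&((I.min(2)>110) if nm!='bar' else True)
        n,l,st,_=cv2.connectedComponentsWithStats(m.astype(np.uint8))
        if n<2: continue
        P=W[l==1+st[1:,4].argmax()]; r=rect(P); print(w,nm,len(P),r,'fix',fix(r[0]),'z',np.median(P,0)[2].round(4))
    red=((hsv[...,0]<6)|(hsv[...,0]>174))&(hsv[...,1]>150)
    m=red&reg&(y<-.08)&(z>.02); P=W[m]
    if len(P): f=np.array([fix(p) for p in P[:,:2]*1000]); print('tab',len(P),np.percentile(f,[3,50,97],axis=0).round(1).tolist(),P[:,2].max().round(3))
    return c
E
python3 - <<'E'
from h import *
save(look('scene'),'p1.png'); look('side')
E
```

```text
scene lid 1798 (array([553.1,  41.3]), array([110.3, 149.3]), 11.6) fix [0.7 0.8] z 0.0436
scene bar 962 (array([ 588.1, -136.9]), array([ 68.9, 178.8]), 11.2) fix [ 1.000e-01 -1.808e+02] z 0.1977
tab 36 [[-2.6, -166.1], [8.6, -160.1], [21.1, -156.2]] 0.084
side lid 1231 (array([540.9,  83.4]), array([108.8, 238.9]), 11.9) fix [-3.  44.5] z 0.0444
side bar 692 (array([ 584. , -132.4]), array([ 68. , 168.8]), 11.2) fix [  -3.1 -175.6] z 0.1987
tab 193 [[-22.2, -166.7], [-3.5, -159.6], [16.1, -156.3]] 0.084
```

The unit is home at y ≈ 0 and the stroke is at its hard stop (47 N). Backing off now.

Call:
step_arm(plan=[{"dx": 0, "dy": 0.15, "dz": 0, "rx": 0, "ry": 0, "rz": 0, "claw": 1}, {"dx": 0, "dy": 0.15, "dz": 0, "rx": 0, "ry": 0, "rz": 0, "claw": 1}, {"dx": 0, "dy": 0.2, "dz": 0, "rx": 0, "ry": 0, "rz": 0, "claw": 1}, {"dx": 0, "dy": 0.2, "dz": -0.1, "rx": 0, "ry": 0, "rz": 0, "claw": 1}, {"dx": 0, "dy": 0, "dz": -0.4, "rx": 0, "ry": 0, "rz": 0, "claw": 0.5}, {"dx": 0, "dy": 0, "dz": -0.4, "rx": 0, "ry": 0, "rz": 0, "claw": 0.5}, {"dx": 0, "dy": 0, "dz": -0.4, "rx": 0, "ry": 0, "rz": 0, "claw": 0.5}, {"dx": 0, "dy": 0, "dz": -0.4, "rx": 0, "ry": 0, "rz": 0, "claw": 0.5}, {"dx": 0, "dy": 0, "dz": -0.4, "rx": 0, "ry": 0, "rz": 0, "claw": 0.5}, {"dx": 0, "dy": 0, "dz": 0, "rx": 0, "ry": 0, "rz": 0, "claw": 0.5}])

```text
time_s: 5.0
ee_pos: [0.6011, -0.204, 0.2905]
eef_rot: [3.136, -0.01, 0.198]
force: [0.6, -0.2, 0.4]
grip_width: 0.0447
grip_force: 0.0
```

Run:
```python
from h import *
a=look('scene'); b=look('side'); o=telemetry.get_obs(); print(o['qpos'],o['ee_pos'],o['time_s'])
```

```text
scene lid 1818 (array([553.5,  41.5]), array([110.1, 149.8]), 11.2) fix [1.1 0.9] z 0.0435
scene bar 406 (array([530.2, 162.2]), array([122.8,  15.1]), 29.5) fix [  1.9 123.8] z 0.2215
tab 148 [[-15.8, -199.0], [5.1, -189.0], [21.2, -186.6]] 0.084
side lid 1018 (array([550. ,  40.5]), array([108.7, 151.1]), 11.5) fix [-2.5  0.6] z 0.0443
side bar 568 (array([529.2, 161.3]), array([120.9,  17.4]), 29.8) fix [  0.7 123.1] z 0.2202
tab 240 [[-22.4, -198.1], [-3.4, -189.9], [17.8, -186.2]] 0.085
[-3.85140466e-01  4.56832714e-01  1.16572483e+00  3.39002227e-04
  1.51612412e+00  9.88059458e-01] [ 0.60007964 -0.20367795  0.2842681 ] 5.1
```

Pusher is back and the unit is home. Now I'll turn the wrist +198° CCW so that a single clockwise turn stays within the range of J6.

Call:
step_arm(plan=[{"dx": 0, "dy": 0, "dz": 0, "rx": 0, "ry": 0, "rz": -0.092, "claw": 0.5}, {"dx": 0, "dy": 0, "dz": 0, "rx": 0, "ry": 0, "rz": -0.092, "claw": 0.5}, {"dx": 0, "dy": 0, "dz": 0, "rx": 0, "ry": 0, "rz": -0.092, "claw": 0.5}, {"dx": 0, "dy": 0, "dz": 0, "rx": 0, "ry": 0, "rz": -0.092, "claw": 0.5}, {"dx": 0, "dy": 0, "dz": 0, "rx": 0, "ry": 0, "rz": -0.092, "claw": 0.5}, {"dx": 0, "dy": 0, "dz": 0, "rx": 0, "ry": 0, "rz": -0.092, "claw": 0.5}, {"dx": 0, "dy": 0, "dz": 0, "rx": 0, "ry": 0, "rz": -0.092, "claw": 0.5}, {"dx": 0, "dy": 0, "dz": 0, "rx": 0, "ry": 0, "rz": -0.092, "claw": 0.5}, {"dx": 0, "dy": 0, "dz": 0, "rx": 0, "ry": 0, "rz": -0.092, "claw": 0.5}, {"dx": 0, "dy": 0, "dz": 0, "rx": 0, "ry": 0, "rz": -0.092, "claw": 0.5}])

```text
time_s: 6.1
ee_pos: [0.5996, -0.2037, 0.2814]
eef_rot: [-3.14, -0.001, 1.648]
force: [-0.3, 1.1, 0.5]
grip_width: 0.0469
grip_force: 0.0
```

Call:
step_arm(plan=[{"dx": 0, "dy": 0, "dz": 0, "rx": 0, "ry": 0, "rz": -0.092, "claw": 0.5}, {"dx": 0, "dy": 0, "dz": 0, "rx": 0, "ry": 0, "rz": -0.092, "claw": 0.5}, {"dx": 0, "dy": 0, "dz": 0, "rx": 0, "ry": 0, "rz": -0.092, "claw": 0.5}, {"dx": 0, "dy": 0, "dz": 0, "rx": 0, "ry": 0, "rz": -0.092, "claw": 0.5}, {"dx": 0, "dy": 0, "dz": 0, "rx": 0, "ry": 0, "rz": -0.092, "claw": 0.5}, {"dx": 0, "dy": 0, "dz": 0, "rx": 0, "ry": 0, "rz": -0.092, "claw": 0.5}, {"dx": 0, "dy": 0, "dz": 0, "rx": 0, "ry": 0, "rz": -0.092, "claw": 0.5}, {"dx": 0, "dy": 0, "dz": 0, "rx": 0, "ry": 0, "rz": -0.092, "claw": 0.5}, {"dx": 0, "dy": 0, "dz": 0, "rx": 0, "ry": 0, "rz": -0.092, "claw": 0.5}, {"dx": 0, "dy": 0, "dz": 0, "rx": 0, "ry": 0, "rz": -0.092, "claw": 0.5}])

```text
time_s: 7.1
ee_pos: [0.5996, -0.2037, 0.2814]
eef_rot: [3.141, -0.002, 3.094]
force: [0.1, -0.7, -1.2]
grip_width: 0.0468
grip_force: 0.0
```

Call:
step_arm(plan=[{"dx": 0, "dy": 0, "dz": 0, "rx": 0, "ry": 0, "rz": -0.092, "claw": 0.5}, {"dx": 0, "dy": 0, "dz": 0, "rx": 0, "ry": 0, "rz": -0.092, "claw": 0.5}, {"dx": 0, "dy": 0, "dz": 0, "rx": 0, "ry": 0, "rz": -0.092, "claw": 0.5}, {"dx": 0, "dy": 0, "dz": 0, "rx": 0, "ry": 0, "rz": -0.092, "claw": 0.5}, {"dx": 0, "dy": 0, "dz": 0, "rx": 0, "ry": 0, "rz": 0, "claw": 0.5}, {"dx": 0, "dy": 0, "dz": 0, "rx": 0, "ry": 0, "rz": 0, "claw": 0.5}])

```text
time_s: 7.7
ee_pos: [0.5998, -0.2039, 0.2818]
eef_rot: [3.141, -0.001, -2.622]
force: [0.4, -0.7, 0.4]
grip_width: 0.0467
grip_force: 0.0
```

Call:
step_arm(plan=[{"dx": -0.134, "dy": 0.391, "dz": 0, "rx": 0, "ry": 0, "rz": 0, "claw": 0.5}, {"dx": -0.134, "dy": 0.391, "dz": 0, "rx": 0, "ry": 0, "rz": 0, "claw": 0.5}, {"dx": -0.134, "dy": 0.391, "dz": 0, "rx": 0, "ry": 0, "rz": 0, "claw": 0.5}, {"dx": -0.134, "dy": 0.391, "dz": 0, "rx": 0, "ry": 0, "rz": 0, "claw": 0.5}, {"dx": -0.134, "dy": 0.391, "dz": 0, "rx": 0, "ry": 0, "rz": 0, "claw": 0.5}, {"dx": -0.134, "dy": 0.391, "dz": 0, "rx": 0, "ry": 0, "rz": 0, "claw": 0.5}, {"dx": -0.134, "dy": 0.391, "dz": 0, "rx": 0, "ry": 0, "rz": 0, "claw": 0.5}, {"dx": -0.134, "dy": 0.391, "dz": 0, "rx": 0, "ry": 0, "rz": 0, "claw": 0.5}, {"dx": -0.134, "dy": 0.391, "dz": 0, "rx": 0, "ry": 0, "rz": 0, "claw": 0.5}, {"dx": 0, "dy": 0, "dz": 0, "rx": 0, "ry": 0, "rz": 0, "claw": 0.5}])

```text
time_s: 8.7
ee_pos: [0.5271, 0.1647, 0.2823]
eef_rot: [3.141, -0.0, -2.618]
force: [-0.5, -0.5, 0.5]
grip_width: 0.0471
grip_force: 0.0
```

Run:
```python
from h import *
o=telemetry.get_obs(); print(o['qpos'].round(3),o['ee_pos'],o['eef_rot'])
c=viewer.camera('wrist'); W=cloud(c); save(c,'w1.png')
print(c['tool_from_camera'].round(3))
bz=o['ee_pos'][2]-.216
m=(abs(W[...,2]-(bz-.007))<.006)&(abs(W[...,1])<.05)
hsv=cv2.cvtColor(c['img'],cv2.COLOR_RGB2HSV)
n,l,st,_=cv2.connectedComponentsWithStats(m.astype(np.uint8))
for i in range(1,n):
    if st[i,4]>200: print(st[i],rect(W[l==i]))
red=((hsv[...,0]<8)|(hsv[...,0]>172))&(hsv[...,1]>150)
n,l,st,_=cv2.connectedComponentsWithStats((red&m).astype(np.uint8))
for i in range(1,n):
    if st[i,4]>50: print('red',st[i],np.median(W[l==i],0).round(4))
```

```text
[ 2.360e-01  2.670e-01  1.425e+00  1.000e-03  1.450e+00 -1.859e+00] [0.52711578 0.16467205 0.28227263] [ 3.14080076e+00 -5.95280174e-05 -2.61754544e+00]
[[ 0.001 -0.962 -0.274  0.08 ]
 [ 1.     0.001 -0.    -0.   ]
 [ 0.    -0.274  0.962 -0.162]
 [ 0.     0.     0.     1.   ]]
[ 236  124   22  166 3308] (array([ 0.4, -4.9]), array([121.7,  14.3]), 0.4)
red [236 124  21  22 417] [ 0.055  -0.0049  0.0603]
red [237 274  19  16 267] [-0.0534 -0.0055  0.0612]
```

View pics/w1.png

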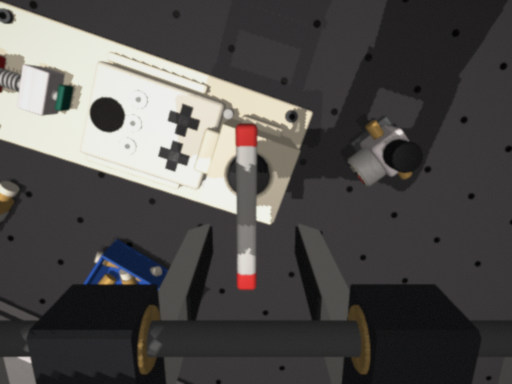

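The bar is centred between the jaws and parallel to the tool x, with 4.7 mm to correct. Now descend and grip lightly.

Call:
step_arm(plan=[{"dx": 0, "dy": -0.045, "dz": 0, "rx": 0, "ry": 0, "rz": 0, "claw": 0.5}, {"dx": 0, "dy": 0, "dz": 0.2, "rx": 0, "ry": 0, "rz": 0, "claw": 0.5}, {"dx": 0, "dy": 0, "dz": 0.2, "rx": 0, "ry": 0, "rz": 0, "claw": 0.5}, {"dx": 0, "dy": 0, "dz": 0.2, "rx": 0, "ry": 0, "rz": 0, "claw": 0.5}, {"dx": 0, "dy": 0, "dz": 0.14, "rx": 0, "ry": 0, "rz": 0, "claw": 0.5}, {"dx": 0, "dy": 0, "dz": 0, "rx": 0, "ry": 0, "rz": 0, "claw": 0.5}, {"dx": 0, "dy": 0, "dz": 0, "rx": 0, "ry": 0, "rz": 0, "claw": 0.75}, {"dx": 0, "dy": 0, "dz": 0, "rx": 0, "ry": 0, "rz": 0, "claw": 0.75}, {"dx": 0, "dy": 0, "dz": 0, "rx": 0, "ry": 0, "rz": 0, "claw": 0.75}], grip_force=10)

```text
time_s: 9.65
ee_pos: [0.5309, 0.157, 0.2093]
eef_rot: [-3.141, 0.001, -2.618]
force: [0.1, 0.1, 0.5]
grip_width: 0.0266
grip_force: 0.0
```

Call:
step_arm(plan=[{"dx": 0, "dy": 0.04, "dz": 0, "rx": 0, "ry": 0, "rz": 0, "claw": 0.75}, {"dx": 0, "dy": 0, "dz": 0, "rx": 0, "ry": 0, "rz": 0, "claw": 0.75}, {"dx": 0, "dy": 0, "dz": 0, "rx": 0, "ry": 0, "rz": 0, "claw": 0.75}, {"dx": 0, "dy": 0, "dz": 0, "rx": 0, "ry": 0, "rz": 0, "claw": 1}, {"dx": 0, "dy": 0, "dz": 0, "rx": 0, "ry": 0, "rz": 0, "claw": 1}, {"dx": 0, "dy": 0, "dz": 0, "rx": 0, "ry": 0, "rz": 0, "claw": 1}])

```text
time_s: 10.25
ee_pos: [0.5286, 0.1604, 0.2085]
eef_rot: [-3.142, 0.0, -2.618]
force: [0.1, 0.6, 0.1]
grip_width: 0.0138
grip_force: 10.0
```

Call:
step_arm(plan=[{"dx": 0, "dy": 0, "dz": 0, "rx": 0, "ry": 0, "rz": 0.06, "claw": 1}, {"dx": 0, "dy": 0, "dz": 0, "rx": 0, "ry": 0, "rz": 0.06, "claw": 1}, {"dx": 0, "dy": 0, "dz": 0, "rx": 0, "ry": 0, "rz": 0.06, "claw": 1}, {"dx": 0, "dy": 0, "dz": 0, "rx": 0, "ry": 0, "rz": 0.06, "claw": 1}, {"dx": 0, "dy": 0, "dz": 0, "rx": 0, "ry": 0, "rz": 0.05, "claw": 1}, {"dx": 0, "dy": 0, "dz": 0, "rx": 0, "ry": 0, "rz": 0, "claw": 1}, {"dx": 0, "dy": 0, "dz": 0, "rx": 0, "ry": 0, "rz": 0, "claw": 0.75}, {"dx": 0, "dy": 0, "dz": 0, "rx": 0, "ry": 0, "rz": 0, "claw": 0.75}, {"dx": 0, "dy": 0, "dz": 0, "rx": 0, "ry": 0, "rz": 0, "claw": 0.75}])

```text
time_s: 11.15
ee_pos: [0.5287, 0.1604, 0.2087]
eef_rot: [3.142, 0.0, -3.072]
force: [0.6, 0.2, 0.5]
grip_width: 0.0238
grip_force: 0.0
```

```bash
cat >> h.py <<'E'
def wbar():
    o=telemetry.get_obs(); c=viewer.camera('wrist'); W=cloud(c)
    hsv=cv2.cvtColor(c['img'],cv2.COLOR_RGB2HSV)
    red=((hsv[...,0]<8)|(hsv[...,0]>172))&(hsv[...,1]>140)&(abs(W[...,1])<.06)&(abs(W[...,0])<.09)&(o['ee_pos'][2]-W[...,2]>.15)
    n,l,st,_=cv2.connectedComponentsWithStats(red.astype(np.uint8))
    print(o['ee_pos'].round(4),o['eef_rot'].round(3),o['force'].round(1),o['moment'].round(2),o['grip_width'])
    for i in range(1,n):
        if st[i,4]>60:
            p=np.median(W[l==i],0); print('red',st[i,4],p.round(4),'topz',(o['ee_pos'][2]-p[2]).round(4))
    return c
E
python3 - <<'E'
from h import *
save(wbar(),'w2.png'); look('scene');look('side')
E
```

```text
[0.5287 0.1604 0.2087] [ 3.142  0.    -3.072] [0.6 0.2 0.5] [ 0.04 -0.15 -0.03] 0.023829729651257243
red 816 [ 0.0565 -0.0006  0.0006] topz 0.2081
scene lid 1790 (array([553.6,  42. ]), array([110.9, 150.7]), 11.1) fix [1.3 1.4] z 0.0435
scene bar 404 (array([550.2, 158.6]), array([45.7, 73.5]), 74.7) fix [ 20.8 116.4] z 0.2084
tab 107 [[-18.3, -199.5], [4.8, -190.7], [22.0, -186.5]] 0.086
side lid 841 (array([547.4,  38.8]), array([102.9, 152.4]), 11.6) fix [-5.4 -0.6] z 0.0443
side bar 655 (array([526.4, 163.2]), array([119.4,  47.6]), 20.4) fix [ -1.6 125.6] z 0.2088
tab 235 [[-22.2, -199.8], [-4.3, -189.7], [17.7, -186.3]] 0.084
```

The key dropped 14 mm (bar top now 0.208), so it is seated. I'll lower the grip to the bar centre, grip hard and turn clockwise.

Call:
step_arm(plan=[{"dx": 0, "dy": 0, "dz": 0.07, "rx": 0, "ry": 0, "rz": 0, "claw": 0.75}, {"dx": 0, "dy": 0, "dz": 0, "rx": 0, "ry": 0, "rz": 0, "claw": 1}, {"dx": 0, "dy": 0, "dz": 0, "rx": 0, "ry": 0, "rz": 0, "claw": 1}, {"dx": 0, "dy": 0, "dz": 0, "rx": 0, "ry": 0, "rz": 0, "claw": 1}, {"dx": 0, "dy": 0, "dz": 0, "rx": 0, "ry": 0, "rz": 0.05, "claw": 1}, {"dx": 0, "dy": 0, "dz": 0, "rx": 0, "ry": 0, "rz": 0.07, "claw": 1}, {"dx": 0, "dy": 0, "dz": 0, "rx": 0, "ry": 0, "rz": 0.07, "claw": 1}, {"dx": 0, "dy": 0, "dz": 0, "rx": 0, "ry": 0, "rz": 0.07, "claw": 1}, {"dx": 0, "dy": 0, "dz": 0, "rx": 0, "ry": 0, "rz": 0.07, "claw": 1}], grip_force=60)

```text
time_s: 12.2
ee_pos: [0.5285, 0.1604, 0.2011]
eef_rot: [-3.141, -0.0, 2.688]
force: [0.8, -0.5, -4.8]
grip_width: 0.0134
grip_force: 60.1
```

Run:
```python
from h import *
wbar()
```

```text
[0.5285 0.1604 0.2011] [-3.141 -0.     2.688] [ 0.8 -0.5 -4.8] [-0.17 -0.19  0.39] 0.013356040206296308
red 887 [ 0.0555 -0.0013 -0.0071] topz 0.2082
```

Call:
step_arm(plan=[{"dx": 0, "dy": 0, "dz": 0, "rx": 0, "ry": 0, "rz": 0.08, "claw": 1}, {"dx": 0, "dy": 0, "dz": 0, "rx": 0, "ry": 0, "rz": 0.08, "claw": 1}, {"dx": 0, "dy": 0, "dz": 0, "rx": 0, "ry": 0, "rz": 0.08, "claw": 1}, {"dx": 0, "dy": 0, "dz": 0, "rx": 0, "ry": 0, "rz": 0.08, "claw": 1}, {"dx": 0, "dy": 0, "dz": 0, "rx": 0, "ry": 0, "rz": 0.08, "claw": 1}, {"dx": 0, "dy": 0, "dz": 0, "rx": 0, "ry": 0, "rz": 0.08, "claw": 1}, {"dx": 0, "dy": 0, "dz": 0, "rx": 0, "ry": 0, "rz": 0.08, "claw": 1}, {"dx": 0, "dy": 0, "dz": 0, "rx": 0, "ry": 0, "rz": 0.08, "claw": 1}, {"dx": 0, "dy": 0, "dz": 0, "rx": 0, "ry": 0, "rz": 0.08, "claw": 1}, {"dx": 0, "dy": 0, "dz": 0, "rx": 0, "ry": 0, "rz": 0.08, "claw": 1}])

```text
time_s: 13.25
ee_pos: [0.5284, 0.1603, 0.2012]
eef_rot: [-3.141, 0.001, 1.433]
force: [-0.5, -0.9, -4.9]
grip_width: 0.0135
grip_force: 60.1
```

Run:
```python
from h import *
wbar()
```

```text
[0.5284 0.1603 0.2012] [-3.141e+00  1.000e-03  1.433e+00] [-0.5 -0.9 -4.9] [-0.24  0.03  0.42] 0.013494149482824487
red 884 [ 0.0552 -0.0011 -0.0071] topz 0.2083
```

Call:
step_arm(plan=[{"dx": 0, "dy": 0, "dz": 0, "rx": 0, "ry": 0, "rz": 0.06, "claw": 1}, {"dx": 0, "dy": 0, "dz": 0, "rx": 0, "ry": 0, "rz": 0.06, "claw": 1}, {"dx": 0, "dy": 0, "dz": 0, "rx": 0, "ry": 0, "rz": 0.06, "claw": 1}, {"dx": 0, "dy": 0, "dz": 0, "rx": 0, "ry": 0, "rz": 0.06, "claw": 1}, {"dx": 0, "dy": 0, "dz": 0, "rx": 0, "ry": 0, "rz": 0.06, "claw": 1}, {"dx": 0, "dy": 0, "dz": 0, "rx": 0, "ry": 0, "rz": 0.04, "claw": 1}, {"dx": 0, "dy": 0, "dz": 0, "rx": 0, "ry": 0, "rz": 0.02, "claw": 1}])

```text
time_s: 14.0
ee_pos: [0.5284, 0.1603, 0.2011]
eef_rot: [-3.141, 0.001, 0.872]
force: [-1.2, -0.3, -3.6]
grip_width: 0.0136
grip_force: 60.1
```

Run:
```python
from h import *
wbar()
```

```text
[0.5284 0.1603 0.2011] [-3.141e+00  1.000e-03  8.720e-01] [-1.2 -0.3 -3.6] [-0.24  0.12  0.4 ] 0.013564063776957463
red 895 [ 0.0552 -0.0006 -0.0071] topz 0.2083
```

Still running free at 0.40 N m, so I'll continue in small steps until the torque rises.

Call:
step_arm(plan=[{"dx": 0, "dy": 0, "dz": 0, "rx": 0, "ry": 0, "rz": 0.02, "claw": 1}, {"dx": 0, "dy": 0, "dz": 0, "rx": 0, "ry": 0, "rz": 0.02, "claw": 1}, {"dx": 0, "dy": 0, "dz": 0, "rx": 0, "ry": 0, "rz": 0.02, "claw": 1}])

```text
time_s: 14.35
ee_pos: [0.5284, 0.1603, 0.2012]
eef_rot: [-3.141, 0.001, 0.779]
force: [-0.6, -0.7, -4.9]
grip_width: 0.0138
grip_force: 60.1
```

Run:
```python
from h import *
wbar()
```

```text
[0.5284 0.1603 0.2012] [-3.141e+00  1.000e-03  7.790e-01] [-0.6 -0.7 -4.9] [-0.23  0.1   0.33] 0.013752538180452701
red 887 [ 0.0552 -0.001  -0.0072] topz 0.2083
```

Call:
step_arm(plan=[{"dx": 0, "dy": 0, "dz": 0, "rx": 0, "ry": 0, "rz": 0.02, "claw": 1}, {"dx": 0, "dy": 0, "dz": 0, "rx": 0, "ry": 0, "rz": 0.02, "claw": 1}, {"dx": 0, "dy": 0, "dz": 0, "rx": 0, "ry": 0, "rz": 0.02, "claw": 1}, {"dx": 0, "dy": 0, "dz": 0, "rx": 0, "ry": 0, "rz": 0, "claw": 1}])

```text
time_s: 14.8
ee_pos: [0.5284, 0.1604, 0.2012]
eef_rot: [-3.141, 0.001, 0.685]
force: [-0.5, 0.0, -4.8]
grip_width: 0.0137
grip_force: 61.2
```

Run:
```python
from h import *
wbar()
```

```text
[0.5284 0.1604 0.2012] [-3.141e+00  1.000e-03  6.850e-01] [-0.5  0.  -4.8] [-0.17  0.15  0.9 ] 0.013713865322648438
red 887 [ 0.0551 -0.0028 -0.0071] topz 0.2083
```

The moment rose to 0.9 N m, so the nut is tight. I'll back off about 9°, which is within the slack, to unbind. Then a slow lift.

Call:
step_arm(plan=[{"dx": 0, "dy": 0, "dz": 0, "rx": 0, "ry": 0, "rz": 0, "claw": 1}, {"dx": 0, "dy": 0, "dz": 0, "rx": 0, "ry": 0, "rz": 0, "claw": 1}, {"dx": 0, "dy": 0, "dz": 0, "rx": 0, "ry": 0, "rz": -0.05, "claw": 1}, {"dx": 0, "dy": 0, "dz": 0, "rx": 0, "ry": 0, "rz": -0.05, "claw": 1}, {"dx": 0, "dy": 0, "dz": 0, "rx": 0, "ry": 0, "rz": 0, "claw": 1}])

```text
time_s: 15.35
ee_pos: [0.5287, 0.1604, 0.2016]
eef_rot: [-3.142, -0.0, 0.839]
force: [0.0, 0.1, -4.0]
grip_width: 0.0136
grip_force: 60.0
```

Run:
```python
from h import *
wbar()
```

```text
[0.5287 0.1604 0.2016] [-3.142 -0.     0.839] [ 0.   0.1 -4. ] [-0.16  0.12  0.03] 0.013621247612447119
red 885 [ 0.0552  0.0003 -0.007 ] topz 0.2086
```

Moment is about 0. Lifting.

Call:
step_arm(plan=[{"dx": 0, "dy": 0, "dz": -0.05, "rx": 0, "ry": 0, "rz": 0, "claw": 1}, {"dx": 0, "dy": 0, "dz": -0.05, "rx": 0, "ry": 0, "rz": 0, "claw": 1}, {"dx": 0, "dy": 0, "dz": -0.1, "rx": 0, "ry": 0, "rz": 0, "claw": 1}, {"dx": 0, "dy": 0, "dz": 0, "rx": 0, "ry": 0, "rz": 0, "claw": 1}])

```text
time_s: 15.8
ee_pos: [0.5292, 0.1606, 0.2234]
eef_rot: [3.14, -0.003, 0.838]
force: [-0.3, 1.5, -3.4]
grip_width: 0.0133
grip_force: 60.0
```

Run:
```python
from h import *
wbar()
```

```text
[0.5292 0.1606 0.2234] [ 3.14e+00 -3.00e-03  8.38e-01] [-0.3  1.5 -3.4] [-0.08 -0.04  0.04] 0.013285100179786504
red 889 [ 0.0552  0.0003 -0.0072] topz 0.2307
```

Call:
step_arm(plan=[{"dx": 0, "dy": 0, "dz": -0.28, "rx": 0, "ry": 0, "rz": 0, "claw": 1}, {"dx": 0, "dy": 0, "dz": -0.28, "rx": 0, "ry": 0, "rz": 0, "claw": 1}, {"dx": 0, "dy": 0, "dz": -0.28, "rx": 0, "ry": 0, "rz": 0, "claw": 1}, {"dx": 0, "dy": 0, "dz": -0.28, "rx": 0, "ry": 0, "rz": 0, "claw": 1}, {"dx": 0, "dy": 0, "dz": 0, "rx": 0, "ry": 0, "rz": 0, "claw": 1}])

```text
time_s: 16.35
ee_pos: [0.5294, 0.1606, 0.3368]
eef_rot: [3.138, -0.005, 0.838]
force: [0.4, 0.1, -3.4]
grip_width: 0.0135
grip_force: 60.0
```

Run:
```python
from h import *
a=look('scene'); b=look('side'); save(a,'l.png'); im=np.hstack([a['img'][80:330,150:400],b['img'][130:380,140:390]])[:,:,::-1]; cv2.imwrite('pics/l2.png',cv2.resize(im,None,fx=1.6,fy=1.6,interpolation=cv2.INTER_CUBIC))
print(telemetry.get_obs()['ee_pos'])
```

```text
scene lid 1811 (array([553.6,  41.2]), array([110.9, 148.6]), 11.1) fix [1.1 0.6] z 0.0436
scene bar 428 (array([532.9, 164. ]), array([38.9, 42.1]), 46.0) fix [  4.9 125.1] z 0.2331
tab 110 [[-18.8, -200.3], [3.4, -190.4], [21.2, -186.7]] 0.085
side lid 944 (array([547.3,  39.4]), array([103.4, 151.7]), 11.7) fix [-5.4  0.1] z 0.0443
side bar 512 (array([527.4, 163.2]), array([41.7, 39.6]), 41.5) fix [ -0.6 125.4] z 0.2241
tab 240 [[-22.4, -197.9], [-3.2, -189.7], [17.7, -186.7]] 0.084
[0.52849314 0.16040232 0.33233501]
```

View pics/l2.png

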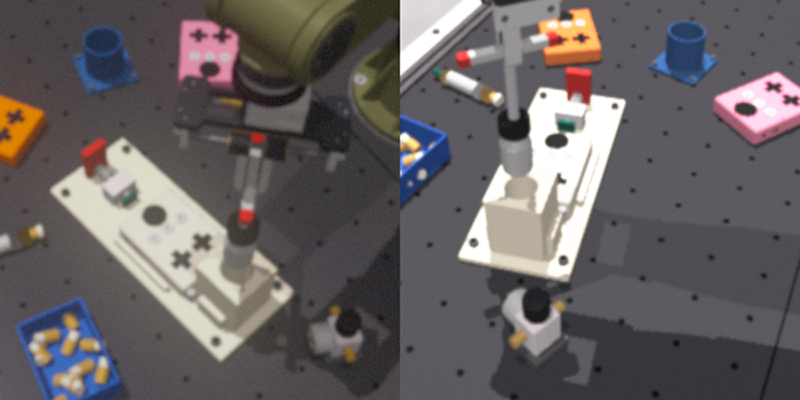

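The key is clear of the tower, upright and firmly gripped. Carrying it to the holder.

Call:
step_arm(plan=[{"dx": -0.1, "dy": 0.069, "dz": 0, "rx": 0, "ry": 0, "rz": 0, "claw": 1}, {"dx": -0.2, "dy": 0.138, "dz": 0, "rx": 0, "ry": 0, "rz": 0, "claw": 1}, {"dx": -0.25, "dy": 0.172, "dz": 0, "rx": 0, "ry": 0, "rz": 0, "claw": 1}, {"dx": -0.25, "dy": 0.172, "dz": 0, "rx": 0, "ry": 0, "rz": 0, "claw": 1}, {"dx": -0.25, "dy": 0.172, "dz": 0, "rx": 0, "ry": 0, "rz": 0, "claw": 1}, {"dx": -0.25, "dy": 0.172, "dz": 0, "rx": 0, "ry": 0, "rz": 0, "claw": 1}, {"dx": -0.25, "dy": 0.172, "dz": 0, "rx": 0, "ry": 0, "rz": 0, "claw": 1}, {"dx": -0.25, "dy": 0.172, "dz": 0, "rx": 0, "ry": 0, "rz": 0, "claw": 1}, {"dx": -0.25, "dy": 0.172, "dz": 0, "rx": 0, "ry": 0, "rz": 0, "claw": 1}, {"dx": -0.25, "dy": 0.172, "dz": 0, "rx": 0, "ry": 0, "rz": 0, "claw": 1}])

```text
time_s: 17.45
ee_pos: [0.4914, -0.1182, 0.3319]
eef_rot: [-3.14, 0.001, 0.838]
force: [0.3, -1.2, -3.8]
grip_width: 0.0137
grip_force: 60.0
```

Call:
step_arm(plan=[{"dx": -0.25, "dy": 0.172, "dz": 0, "rx": 0, "ry": 0, "rz": 0, "claw": 1}, {"dx": -0.25, "dy": 0.172, "dz": 0, "rx": 0, "ry": 0, "rz": 0, "claw": 1}, {"dx": -0.25, "dy": 0.172, "dz": 0, "rx": 0, "ry": 0, "rz": 0, "claw": 1}, {"dx": -0.25, "dy": 0.172, "dz": 0, "rx": 0, "ry": 0, "rz": 0, "claw": 1}, {"dx": -0.25, "dy": 0.172, "dz": 0, "rx": 0, "ry": 0, "rz": 0, "claw": 1}, {"dx": -0.25, "dy": 0.172, "dz": 0, "rx": 0, "ry": 0, "rz": 0, "claw": 1}, {"dx": -0.25, "dy": 0.172, "dz": 0, "rx": 0, "ry": 0, "rz": 0, "claw": 1}, {"dx": -0.15, "dy": 0.1, "dz": 0, "rx": 0, "ry": 0, "rz": 0, "claw": 1}, {"dx": -0.06, "dy": 0.055, "dz": 0, "rx": 0, "ry": 0, "rz": 0, "claw": 1}, {"dx": 0, "dy": 0, "dz": 0, "rx": 0, "ry": 0, "rz": 0, "claw": 1}])

```text
time_s: 18.45
ee_pos: [0.4621, -0.3533, 0.3327]
eef_rot: [-3.14, -0.0, 0.837]
force: [0.8, -0.0, -4.7]
grip_width: 0.0137
grip_force: 60.0
```

Call:
step_arm(plan=[{"dx": 0, "dy": 0, "dz": 0, "rx": 0, "ry": 0, "rz": 0, "claw": 1}, {"dx": 0, "dy": 0, "dz": 0, "rx": 0, "ry": 0, "rz": 0, "claw": 1}])

```text
time_s: 18.65
ee_pos: [0.4626, -0.352, 0.3336]
eef_rot: [3.141, -0.0, 0.839]
force: [0.5, 0.7, -3.6]
grip_width: 0.0134
grip_force: 60.0
```

Run:
```python
from h import *
o=telemetry.get_obs(); print(o['ee_pos'],o['eef_rot'],o['force'],o['grip_width'])
ims=[]
for w in('scene','side'):
    c=viewer.camera(w); W=cloud(c); p=W[(abs(W[...,0]-.462)<.09)&(abs(W[...,1]+.353)<.09)]
    P=p[(p[:,2]>.072)&(p[:,2]<.083)]; P=P[np.hypot(P[:,0]-.462,P[:,1]+.353)<.045]
    A=np.c_[2*P[:,:2],np.ones(len(P))]; s=np.linalg.lstsq(A,(P[:,:2]**2).sum(1),rcond=None)[0]
    print(w,'cup',len(P),s[:2].round(4),np.sqrt(s[2]+s[:2]@s[:2]).round(4))
    for z in np.arange(.13,.32,.02):
        q=p[(abs(p[:,2]-z)<.008)]; 
        if len(q): print(' z%.2f n%d'%(z,len(q)),np.median(q,0).round(4),np.ptp(q[:,:2],axis=0).round(3))
    u,v=map(int,proj(c,[.462,-.353,.15])); ims.append(cv2.resize(c['img'][max(0,v-75):v+75,max(0,u-65):u+65],(390,450)))
cv2.imwrite('pics/h.png',np.hstack(ims)[:,:,::-1])
```

```text
[ 0.46262335 -0.35203502  0.33359933] [ 3.14146658e+00 -1.53931406e-04  8.39183032e-01] [ 0.53905429  0.72995859 -3.63382627] 0.013357865830523603
scene cup 121 [ 0.4638 -0.3527] 0.0338
 z0.15 n46 [ 0.4717 -0.3335  0.1526] [0.035 0.028]
 z0.17 n65 [ 0.472  -0.3339  0.1697] [0.036 0.033]
 z0.19 n105 [ 0.4719 -0.3366  0.1922] [0.043 0.038]
 z0.21 n40 [ 0.4718 -0.3339  0.2134] [0.035 0.026]
 z0.23 n160 [ 0.4681 -0.3423  0.2318] [0.042 0.047]
 z0.25 n25 [ 0.4654 -0.3454  0.2505] [0.012 0.014]
 z0.27 n25 [ 0.4676 -0.3453  0.272 ] [0.01  0.016]
 z0.29 n32 [ 0.4662 -0.3455  0.2899] [0.013 0.011]
 z0.31 n18 [ 0.4644 -0.3444  0.3072] [0.008 0.006]
side cup 123 [ 0.4611 -0.3537] 0.0339
 z0.15 n38 [ 0.4576 -0.3356  0.1536] [0.036 0.024]
 z0.17 n73 [ 0.4574 -0.3343  0.171 ] [0.041 0.027]
 z0.19 n90 [ 0.4567 -0.3366  0.192 ] [0.041 0.035]
 z0.21 n44 [ 0.4574 -0.3365  0.2136] [0.036 0.022]
 z0.23 n124 [ 0.4575 -0.3399  0.2328] [0.041 0.044]
 z0.25 n25 [ 0.4596 -0.3466  0.2505] [0.012 0.01 ]
 z0.27 n29 [ 0.4597 -0.3466  0.2703] [0.016 0.014]
 z0.29 n31 [ 0.4608 -0.3462  0.29  ] [0.014 0.012]
 z0.31 n30 [ 0.46   -0.3468  0.3094] [0.017 0.01 ]
```

View pics/h.png

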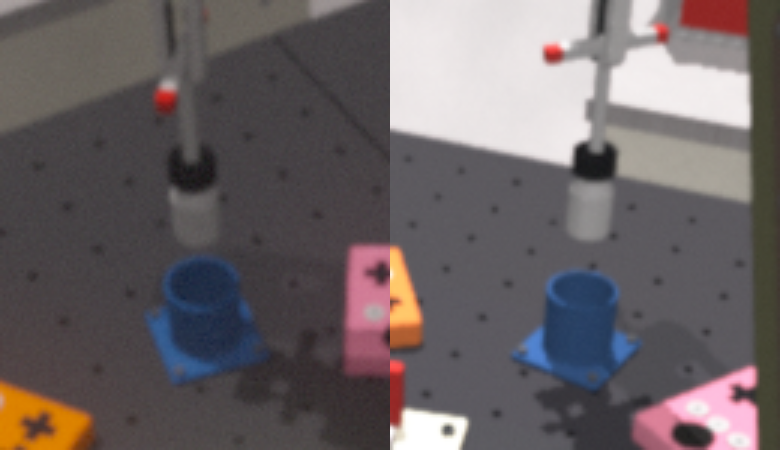

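The key is upright and centred over the cup, with the socket at (193,215) above the cup at (203,275) in the left view, and matching depth in both views. Lowering.

Call:
step_arm(plan=[{"dx": 0, "dy": 0, "dz": 0.2, "rx": 0, "ry": 0, "rz": 0, "claw": 1}, {"dx": 0, "dy": 0, "dz": 0.2, "rx": 0, "ry": 0, "rz": 0, "claw": 1}, {"dx": 0, "dy": 0, "dz": 0.2, "rx": 0, "ry": 0, "rz": 0, "claw": 1}, {"dx": 0, "dy": 0, "dz": 0.2, "rx": 0, "ry": 0, "rz": 0, "claw": 1}, {"dx": 0, "dy": 0, "dz": 0.2, "rx": 0, "ry": 0, "rz": 0, "claw": 1}, {"dx": 0, "dy": 0, "dz": 0.2, "rx": 0, "ry": 0, "rz": 0, "claw": 1}, {"dx": 0, "dy": 0, "dz": 0.12, "rx": 0, "ry": 0, "rz": 0, "claw": 1}, {"dx": 0, "dy": 0, "dz": 0, "rx": 0, "ry": 0, "rz": 0, "claw": 1}, {"dx": 0, "dy": 0, "dz": 0, "rx": 0, "ry": 0, "rz": 0, "claw": 1}])

```text
time_s: 19.65
ee_pos: [0.4626, -0.3531, 0.2023]
eef_rot: [3.141, -0.0, 0.838]
force: [0.1, -1.1, -3.8]
grip_width: 0.0134
grip_force: 60.0
```

Call:
step_arm(plan=[{"dx": 0, "dy": 0, "dz": 0.025, "rx": 0, "ry": 0, "rz": 0, "claw": 1}, {"dx": 0, "dy": 0, "dz": 0.02, "rx": 0, "ry": 0, "rz": 0, "claw": 1}, {"dx": 0, "dy": 0, "dz": 0, "rx": 0, "ry": 0, "rz": 0, "claw": 1}])

```text
time_s: 19.95
ee_pos: [0.4623, -0.353, 0.197]
eef_rot: [3.141, -0.0, 0.838]
force: [-0.2, 0.0, -4.0]
grip_width: 0.0134
grip_force: 60.0
```

Call:
step_arm(plan=[{"dx": 0, "dy": 0, "dz": 0.015, "rx": 0, "ry": 0, "rz": 0, "claw": 1}, {"dx": 0, "dy": 0, "dz": 0.01, "rx": 0, "ry": 0, "rz": 0, "claw": 1}, {"dx": 0, "dy": 0, "dz": 0, "rx": 0, "ry": 0, "rz": 0, "claw": 1}])

```text
time_s: 20.25
ee_pos: [0.4623, -0.353, 0.1943]
eef_rot: [-3.141, -0.0, 0.838]
force: [-0.2, 0.1, -4.3]
grip_width: 0.0136
grip_force: 60.0
```

Call:
step_arm(plan=[{"dx": 0, "dy": 0, "dz": 0.01, "rx": 0, "ry": 0, "rz": 0, "claw": 1}, {"dx": 0, "dy": 0, "dz": 0.01, "rx": 0, "ry": 0, "rz": 0, "claw": 1}, {"dx": 0, "dy": 0, "dz": 0, "rx": 0, "ry": 0, "rz": 0, "claw": 1}])

```text
time_s: 20.55
ee_pos: [0.4627, -0.3534, 0.1939]
eef_rot: [3.139, -0.0, 0.838]
force: [-1.3, 1.1, 7.1]
grip_width: 0.0134
grip_force: 60.0
```

Contact on the cup floor: force went from -4 to +7 N. Releasing, then straight up.

Call:
step_arm(plan=[{"dx": 0, "dy": 0, "dz": -0.01, "rx": 0, "ry": 0, "rz": 0, "claw": 1}, {"dx": 0, "dy": 0, "dz": 0, "rx": 0, "ry": 0, "rz": 0, "claw": 0.6}, {"dx": 0, "dy": 0, "dz": 0, "rx": 0, "ry": 0, "rz": 0, "claw": 0.5}, {"dx": 0, "dy": 0, "dz": 0, "rx": 0, "ry": 0, "rz": 0, "claw": 0.5}, {"dx": 0, "dy": 0, "dz": 0, "rx": 0, "ry": 0, "rz": 0, "claw": 0.5}, {"dx": 0, "dy": 0, "dz": -0.15, "rx": 0, "ry": 0, "rz": 0, "claw": 0.5}, {"dx": 0, "dy": 0, "dz": -0.3, "rx": 0, "ry": 0, "rz": 0, "claw": 0.5}, {"dx": 0, "dy": 0, "dz": -0.3, "rx": 0, "ry": 0, "rz": 0, "claw": 0.5}, {"dx": 0, "dy": 0, "dz": -0.3, "rx": 0, "ry": 0, "rz": 0, "claw": 0.5}, {"dx": 0, "dy": 0, "dz": 0, "rx": 0, "ry": 0, "rz": 0, "claw": 0.5}])

```text
time_s: 21.55
ee_pos: [0.463, -0.3536, 0.3027]
eef_rot: [3.135, -0.0, 0.838]
force: [0.2, 0.8, 0.3]
grip_width: 0.0471
grip_force: 0.0
```

Run:
```python
from h import *
o=telemetry.get_obs(); print(o['ee_pos'],o['force'],o['time_s'])
ims=[]
for w in('scene','side'):
    c=look(w); W=cloud(c); p=W[(abs(W[...,0]-.462)<.09)&(abs(W[...,1]+.353)<.09)]
    for z in (.11,.13,.15,.17,.2):
        q=p[(abs(p[:,2]-z)<.006)]
        if len(q): print(' z%.2f n%d'%(z,len(q)),np.median(q,0).round(4),np.ptp(q[:,:2],axis=0).round(3))
    u,v=map(int,proj(c,[.462,-.353,.12])); ims.append(cv2.resize(c['img'][max(0,v-75):v+75,max(0,u-65):u+65],(390,450)))
cv2.imwrite('pics/e.png',np.hstack(ims)[:,:,::-1])
```

```text
[ 0.46303068 -0.3536142   0.30272187] [0.21608038 0.75154266 0.26494838] 21.55
scene lid 1842 (array([553.8,  40.8]), array([109.6, 149.1]), 11.4) fix [1.3 0.2] z 0.0436
tab 111 [[-17.8, -200.7], [5.2, -190.1], [21.9, -186.4]] 0.084
 z0.11 n16 [ 0.4654 -0.3473  0.1093] [0.012 0.008]
 z0.13 n19 [ 0.4654 -0.3468  0.1305] [0.014 0.009]
 z0.15 n15 [ 0.4653 -0.3484  0.1494] [0.01  0.008]
 z0.17 n11 [ 0.4634 -0.3439  0.1689] [0.01  0.008]
 z0.20 n192 [ 0.4667 -0.3455  0.2002] [0.087 0.102]
side lid 1120 (array([550.5,  39.9]), array([109.9, 151. ]), 10.9) fix [-2.2 -0.1] z 0.0443
tab 238 [[-22.2, -198.8], [-3.4, -189.8], [17.8, -185.9]] 0.084
 z0.11 n14 [ 0.4597 -0.3474  0.1103] [0.013 0.008]
 z0.13 n20 [ 0.4595 -0.3479  0.1312] [0.013 0.009]
 z0.15 n15 [ 0.4596 -0.3488  0.1494] [0.011 0.012]
 z0.17 n18 [ 0.4605 -0.3477  0.1702] [0.013 0.016]
 z0.20 n189 [ 0.4621 -0.3465  0.2008] [0.087 0.094]
```

View pics/e.png

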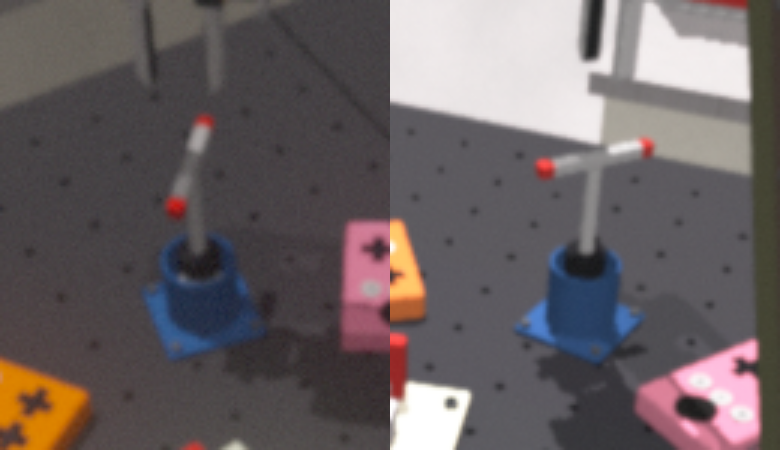

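The key stands upright and released in the blue cup (left view (197,265), right view (585,260)). The gripper is clear, the unit is home and the pusher is at rest. Handing in.

```bash
python3 -c "
from h import *
print(hand_in())"
```

```text
the job is handed in; nothing more can be done
None
```

I've handed the job in, and it returned no verdict: the unit is home, the pusher is back at rest, the nut was turned until the torque jumped from 0.35 to 0.9 N m, and the key stands upright and released in the blue holder at about 21.6 s of the 64 s allowed.

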